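# Find the heavier pressing weight

## Task

Slide the lock grip on the weight rack all the way to its end stop, which frees the two look-alike pressing weights; then lift each weight in turn clear of the rack to feel which is the heavier, and put the lighter one back upright in a seat of the rack. Finish while still holding the heavier weight: keep it upright and still in the gripper, its underside about 8 cm above the middle of the single grey book's cover, and do not put it down or let go. Leave the lock open, and leave the book and the other things on the bench where they are.

Things in the scene. Friction and masses are not known exactly. Their poses are not given: they have to be found in the camera images.
- rack: fixed wooden rack: base 132 mm (x) by 210 mm (y), 14 mm thick, with two round seats 61 mm across, 6 mm deep, 120 mm apart along y. Along its +x edge (away from the robot) a ledge 16 mm thick (x 50 to 66 mm), 46 mm high, from y = -105 to +215 mm, carries the lock slide. Origin: centre of the base's underside; z up
- seat_1 (a point): centre of the floor of the seat on the rack's -y side, 8 mm above the bench; a weight stands here with its origin on this point
- seat_2 (a point): centre of the floor of the seat on the rack's +y side, 8 mm above the bench; a weight stands here with its origin on this point
- lock (a joint): travel of the lock slide (m) along the rack's +y: 0 to 0.012 at the start (locked), 0.055 at the end stop (open). Dark steel bar on the ledge, top 52 mm above the bench, with two tabs 20 mm wide reaching over the weights' shoulders on their +x side so that they cannot be lifted; open, the tabs stand clear beside them. About 2 N of friction; stays where it is left
- lock_top (a point): centre of the top of the lock slide's grip, a black upright round post 18 mm in diameter and 36 mm tall on the bar (its top 88 mm above the bench), beyond the rack base's +y end; pinch it from above. Moves with the slide; at the end stop it is at rack x = 58, y = 182 mm
- weight_a: one of two identical-looking steel pressing weights: round body 52 mm across, 36 mm tall, with a round knob 26 mm across, 34 mm tall on top (70 mm in all). Origin: centre of its underside, z up. 0.3 to 0.9 kg, one at least 0.2 kg heavier; which one cannot be seen. Starts in one of the rack's seats, either one. Take it by the knob from above, fingers closing along the rack's y
- weight_b: one of two identical-looking steel pressing weights: round body 52 mm across, 36 mm tall, with a round knob 26 mm across, 34 mm tall on top (70 mm in all). Origin: centre of its underside, z up. 0.3 to 0.9 kg, one at least 0.2 kg heavier; which one cannot be seen. Starts in one of the rack's seats, either one. Take it by the knob from above, fingers closing along the rack's y
- book: single grey clothbound book lying flat, 130 mm (its x) by 190 mm (its y) by 30 mm thick; origin: centre of its underside, so the middle of its cover is 30 mm above. Loose, 0.5 kg
- glue_jar: bystander: closed jar, 64 mm in diameter, 85 mm tall; origin: centre of its underside
- hammer: bystander: hammer lying on the bench along its x, 260 mm long, head 100 mm wide at its +x end, 26 mm high; origin under its middle
- book_stack: bystander: stack of three books, 120 by 170 by 68 mm; origin: centre of its underside
- thread_spool: bystander: wooden thread spool, 44 mm in diameter, 55 mm tall; origin: centre of its underside
Things that resemble listed ones, but are neither listed nor needed, are in the scene too. What is shaped like the weight_b but black or pink is not meant.

How it is judged:
By the outcome, as a careful person would: the job done as asked, in the order asked, and still so for the second after the job is handed in, while the arm keeps its last pose, push and grip.
It also fails if it takes over 72 s, if anything falls off the work surface, if the arm or the gripper's body presses on something with over 40 N, if the wrist force passes 120 N, or if a joint passes its speed limit or range.

## Robot

A 7-joint arm with a two-finger parallel gripper is mounted at the origin on the work surface. World frame = base frame: x ahead of the robot, y to its left, z up, the work surface at z = 0. Lengths are in m, angles in degrees, forces in N, time in s.
With the tool pointing down it reaches from about 0.35 to 0.9 m from the base axis. Payload 8.1 kg.
Tool frame: the origin (TCP) lies midway between the tips of the shut fingers; the grasp point (between the pads) lies 19 mm behind it; z points along the fingers, y is the line along which they close (so a half turn about z gives the same grasp; the last joint's range is limited). The gripper opens to 85 mm and grips with 20 to 120 N. Pads are 22 mm wide; open, the fingers measure 114 mm over their backs; the gripper's body (76 mm by 85 mm) begins 54 mm behind the grasp point. The pads swing forward as they close: fully open they stand 13 mm farther back than shut.
Start: joints at [69.122, 24.895, 1.432, 90.138, -0.665, 64.973, -4.303], TCP at [0.162, -0.604, 0.231] pointing down, gripper open.
Joint ranges: [-149.89, 149.89], [-25.12, 119.58], [-72.63, 75.52], [4.76, 147.25], [-75.54, 255.54], [6.69, 114.76], [-157.13, 157.13]. Speed limits (degrees/s): [127.2, 127.2, 172.46, 172.46, 180, 180, 180].

## Interface

Orientations are given as [roll, pitch, yaw] about the fixed x, y, z axes, in that order (R = Rz(yaw) Ry(pitch) Rx(roll)).
In Python, from rig import bot gives the robot as it stands.
- The arm moves only by the tool carry_out, never from a script. Its argument "commands" is a list that holds one entry, the list of rows, each a list of 7 numbers: the shift along the world's x, y, z scaled (see below), then the turn, a rotation vector about the world's x, y, z scaled (see below), then the closure, from 0 (fully open) to 1 (shut). A call has 1 to 12 rows; each row is the pose to reach, as a shift and turn from the pose commanded when the call began; what a row does not reach only later rows make up. The controller multiplies each number of a shift by 0.5 m and each number of a turn by 45 degrees. A row lasts 1/8 s, in which the tool goes at most 62.5 mm and 10.7 degrees, less where a joint would pass 70% of its speed; a pose out of reach is approached as far as the arm can. A call with a number of a shift or a turn outside -1 to 1 is refused whole. A call with a gripper value outside its range is refused whole. The fingers move at their own pace and stop on an object; "grip_force" is the grip in N (left out, the last holds). Time passes only in rows, so rows that repeat a pose let the fingers close. It gives the time, the measured TCP pose, the force, the opening and the grip force at its end, in the units of the state.
- bot.sense(): the state, without advancing time (a new reading comes with each control period).
- bot.camera(name): name is "scene" or "top"; returns (picture, depth): 480x640x3 uint8, red, green, blue; 480x640 float32, m along the optical axis (not along the pixel's ray), 0 where there is no reading.
- bot.get_calibration(name): a dict with "fx", "fy", "cx", "cy" (pixels), "D" ([k1, k2, p1, p2, k3] as OpenCV has them; the pictures are not rectified), "rvec" (rotation vector, rad) and "tvec" (3), from world to camera coordinates, as OpenCV has them. Camera axes: x right, y down, z forward; pixel columns grow to the right and rows downward; lengths in m; the calibration is good to about 2 mm. A picture is of the moment at which its call begins. get_calibration takes no time and is no camera call.
- bot.sign_off(): hands the job in; it is judged then, once.
The state is a dict: "clock": time; "joints": joint angles; "joint_velocities": joint speeds; "joint_torque": joint torques, N m; "position": TCP position; "ee_rot": TCP orientation; "contact_force": force on the tool from outside, world axes, zero at the start; "wrist_torque": the same for the moment, N m; "finger_gap": finger opening in m; "grip_force": force on a finger pad.
Only numpy, scipy, OpenCV 4.12 (cv2) and the standard library are available. Lean on these libraries where they do the work, as an engineer would, in place of code of your own. Each camera call takes 0.05 s, during which the arm holds its last target. There are 200 camera calls.

## Working session

There is one attempt and no reset: what is moved stays moved. The work goes in short steps, Python scripts to look and compute and a tool call to move; the robot and the scene stay as the last step left them, time stands still between calls to the robot, and variables do not carry over. Pictures are saved under pics/ and viewed, at most 10 in all, crops included, and the job is handed in when it is done.

Besides the shell and the picture viewer there is one more tool, called in YAML: its name, and indented under it one key for each argument. carry_out: Moves the arm, as the interface text tells. Shifts and turns lie within -1 to 1; 1 stands for 0.5 m of shift or 45 degrees of turn. Its arguments: {"type":"object","properties":{"commands":{"type":"array","items":{"type":"array","items":{"type":"array","items":{"type":"number"}}}},"grip_force":{"type":"number"}},"required":["commands"]}

```bash
mkdir -p pics
cat > h.py <<'E'
import numpy as np, cv2
from rig import bot
def world(name,d):
    c=bot.get_calibration(name)
    K=np.array([[c['fx'],0,c['cx']],[0,c['fy'],c['cy']],[0,0,1.]]);D=np.array(c['D'],float)
    R=cv2.Rodrigues(np.array(c['rvec'],float))[0];t=np.array(c['tvec'],float).ravel()
    v,u=np.mgrid[:480,:640]
    p=cv2.undistortPoints(np.stack([u,v],-1).reshape(-1,1,2).astype(float),K,D).reshape(480,640,2)
    P=np.dstack([p,np.ones((480,640))])*d[...,None]
    W=(P-t)@R
    W[d<=0]=np.nan
    return W
def shot(name,tag):
    p,d=bot.camera(name); W=world(name,d)
    np.savez(f'{tag}.npz',p=p,W=W); cv2.imwrite(f'pics/{tag}.png',p[...,::-1]); return p,W
E
python3 - <<'E'
from h import *
for n in('top','scene'): shot(n,n+'0')
print(bot.sense())
E
```

```text
{'clock': 0.1, 'joints': array([69.12275286, 24.93195932,  1.4310025 , 90.18258405, -0.66453267,
       64.97286207, -4.30362206]), 'joint_velocities': array([ 0.04318216, -0.01680904, -0.04964749, -0.16741861, -0.00205295,
        0.03201696,  0.01582461]), 'joint_torque': array([ 4.22892161e-03, -6.71755099e+01,  1.02808367e+00, -3.16902494e+01,
        1.56708184e-02,  7.32681714e-03,  1.11556637e-04]), 'position': array([ 0.16158382, -0.60329864,  0.23061869]), 'ee_rot': array([-1.79921244e+02,  7.35944003e-03,  1.49939650e+01]), 'contact_force': array([-1.28480392, -0.45201992,  0.43262644]), 'wrist_torque': array([-0.04828971, -0.01107218, -0.00518389]), 'grip_force': 0.0, 'finger_gap': 0.08566120046282164}
```

View pics/top0.png

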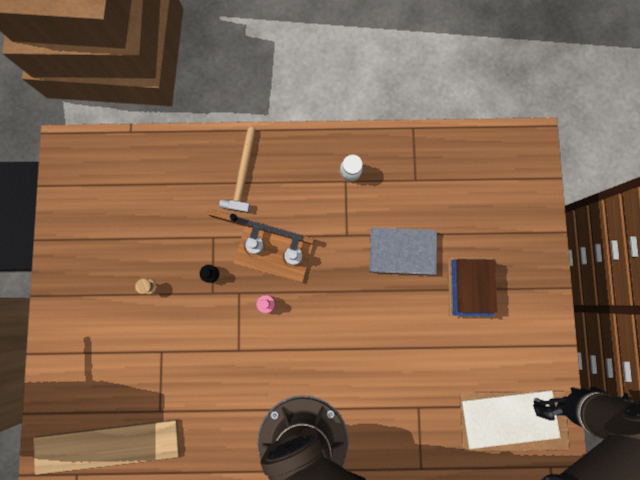

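View pics/scene0.png

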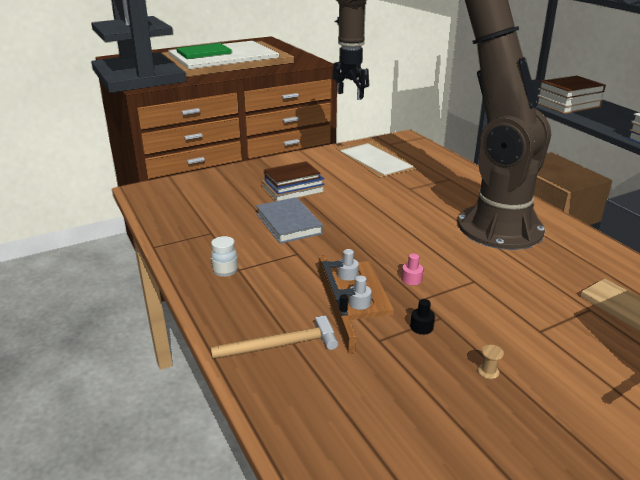

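The top view shows the weights at about (254,245) and (293,256), the lock post at (234,218), the grey book at (404,251), and the hammer head at (234,205), just beyond the post. The pink and black look-alikes are at (266,304) and (209,274).

Run:
```python
from h import *
for tag in('top0','scene0'):
    f=np.load(tag+'.npz');p,W=f['p'],f['W'].copy()
    X,Y,Z=W[...,0],W[...,1],W[...,2]
    print(tag)
    m=((Z>.066)&(Z<.11)&(X>.2)&(X<.9)&(abs(Y)<.6)).astype(np.uint8)
    n,l,s,c=cv2.connectedComponentsWithStats(m)
    for i in range(1,n):
        if s[i,4]<8: continue
        q=W[l==i]; q2=q[q[:,2]>np.percentile(q[:,2],95)-.008]
        print(c[i].round(),s[i,4],'med',np.median(q2,0).round(4),'mid',((q2.min(0)+q2.max(0))/2).round(4),'ext',np.ptp(q2,axis=0).round(3))
    # book
    hs=cv2.cvtColor(p,cv2.COLOR_RGB2HSV)
    m=(Z>.02)&(Z<.042)&(X>.2)&(X<.8)&(abs(Y)<.6)&(hs[...,1]<75)
    n,l,s,c=cv2.connectedComponentsWithStats(m.astype(np.uint8))
    i=1+s[1:,4].argmax();q=W[l==i]
    print('book',c[i],s[i,4],np.median(q,0),cv2.minAreaRect((q[:,:2]*1000).astype(np.float32)))
    # rack ledge z 0.03-.06
    m=(Z>.036)&(Z<.06)&(X>.3)&(X<.75)&(Y>-.1)&(Y<.3)
    n,l,s,c=cv2.connectedComponentsWithStats(m.astype(np.uint8))
    for i in range(1,n):
        if s[i,4]>30:
            q=W[l==i];print('ledge',c[i].round(),s[i,4],np.median(q,0).round(3),cv2.minAreaRect((q[:,:2]*1000).astype(np.float32)))
p=cv2.imread('pics/top0.png')[180:310,190:330]
cv2.imwrite('pics/crop.png',cv2.resize(p,None,fx=4.5,fy=4.5,interpolation=2))
```

```text
top0
[352. 165.] 313 med [ 0.7841 -0.1524  0.0847] mid [ 0.7845 -0.1533  0.0868] ext [0.054 0.055 0.012]
[233. 217.] 40 med [0.6345 0.188  0.088 ] mid [0.6355 0.1888 0.0887] ext [0.014 0.017 0.01 ]
[253. 243.] 68 med [0.5607 0.1331 0.0776] mid [0.5607 0.133  0.0774] ext [0.023 0.023 0.008]
[293. 255.] 69 med [0.5274 0.0203 0.0775] mid [0.5277 0.0203 0.0782] ext [0.023 0.023 0.009]
[477. 286.] 1399 med [ 0.4314 -0.4956  0.0686] mid [ 0.433  -0.4961  0.0713] ext [0.149 0.11  0.011]
[206. 273.] 54 med [0.4786 0.2663 0.07  ] mid [0.4784 0.266  0.0708] ext [0.023 0.023 0.009]
[265. 304.] 54 med [0.3896 0.1    0.0693] mid [0.3896 0.1015 0.0715] ext [0.022 0.025 0.011]
book [403.83872077 251.06877579] 2908 [ 0.53647735 -0.30123772  0.02947599] ((537.9368896484375, -301.1089172363281), (191.0605010986328, 131.340576171875), 86.96006774902344)
ledge [268. 236.] 1065 [0.583 0.104 0.047] ((577.7801513671875, 125.42464447021484), (319.0498352050781, 90.38224792480469), 73.423095703125)
ledge [211. 273.] 38 [0.483 0.256 0.039] ((480.3976745605469, 257.982666015625), (17.62324333190918, 36.9089469
[... 606 characters left out ...]
9]
[424. 303.] 91 med [0.4805 0.2708 0.0727] mid [0.4792 0.2661 0.0719] ext [0.026 0.029 0.009]
book [288.73557387 216.53455929] 1577 [ 0.53824355 -0.28778334  0.03382536] ((535.9267578125, -301.89324951171875), (201.32275390625, 133.95399475097656), 86.56425476074219)
ledge [343. 290.] 1311 [0.588 0.127 0.049] ((578.47216796875, 125.57452392578125), (321.45294189453125, 90.3803939819336), 73.20706939697266)
ledge [412. 268.] 201 [0.395 0.11  0.04 ] ((390.3988037109375, 104.23277282714844), (48.685176849365234, 49.58012008666992), 56.669532775878906)
ledge [423. 316.] 260 [0.486 0.277 0.039] ((481.5055847167969, 270.9913635253906), (45.851558685302734, 50.301761627197266), 49.64012145996094)
```

View pics/crop.png

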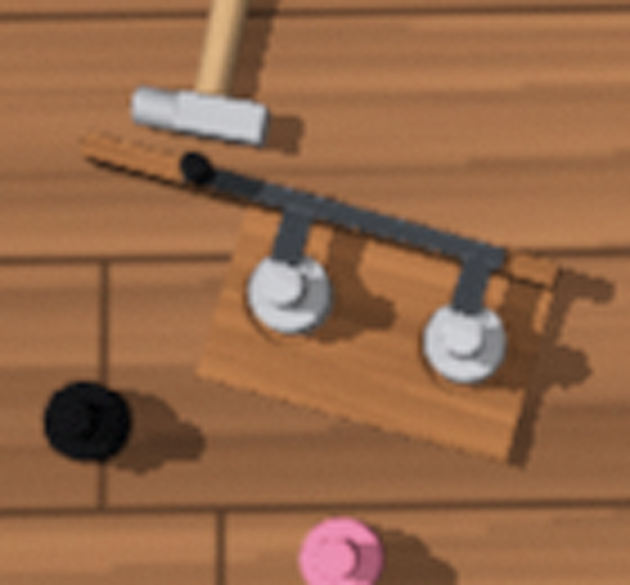

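carry_out:
  commands:
    - [[0.24, 0.4, 0, 0, 0, 0.825, 0], [0.24, 0.4, 0, 0, 0, 0.825, 0], [0.24, 0.4, 0, 0, 0, 0.825, 0], [0.24, 0.4, 0, 0, 0, 0.825, 0]]
  grip_force: 60

```text
clock: 0.6
position: [0.2829, -0.401, 0.2312]
ee_rot: [-180.0, -0.0, 52.5]
contact_force: [0.1, -0.4, 0.1]
finger_gap: 0.0857
grip_force: 0.0
```

carry_out:
  commands:
    - [[0.24, 0.4, 0, 0, 0, 0.825, 0], [0.24, 0.4, 0, 0, 0, 0.825, 0], [0.24, 0.4, 0, 0, 0, 0.825, 0], [0.24, 0.4, 0, 0, 0, 0.825, 0]]

```text
clock: 1.1
position: [0.4026, -0.2011, 0.2314]
ee_rot: [180.0, -0.0, 89.6]
contact_force: [1.1, 0.1, 0.3]
finger_gap: 0.0852
grip_force: 0.0
```

carry_out:
  commands:
    - [[0.24, 0.4, 0, 0, 0, 0.825, 0], [0.24, 0.4, 0, 0, 0, 0.825, 0], [0.24, 0.4, 0, 0, 0, 0.825, 0], [0.24, 0.4, 0, 0, 0, 0.825, 0]]

```text
clock: 1.6
position: [0.5225, -0.0011, 0.2312]
ee_rot: [180.0, -0.0, 126.7]
contact_force: [0.7, -0.9, 0.0]
finger_gap: 0.0857
grip_force: 0.0
```

carry_out:
  commands:
    - [[0.227, 0.385, 0, 0, 0, 0.825, 0], [0.227, 0.385, 0, 0, 0, 0.825, 0], [0.227, 0.385, 0, 0, 0, 0.825, 0], [0.227, 0.385, 0, 0, 0, 0.825, 0], [0.227, 0.385, 0, 0, 0, 0.825, 0], [0.227, 0.385, 0, 0, 0, 0.825, 0]]

```text
clock: 2.35
position: [0.6349, 0.1879, 0.2307]
ee_rot: [-179.9, -0.0, 163.4]
contact_force: [0.7, -0.5, 0.7]
finger_gap: 0.0856
grip_force: 0.0
```

```bash
python3 -c "
from h import *
print({k:np.round(v,3) for k,v in bot.sense().items()})"
```

```text
{'clock': np.float64(2.35), 'joints': array([  5.235,  35.19 , -44.019,  81.652,  24.752,  73.139,  32.712]), 'joint_velocities': array([ 1.146, -0.858,  0.441,  0.414,  0.041,  0.084,  0.04 ]), 'joint_torque': array([-1.7610e+00, -7.1834e+01, -1.3906e+01, -3.0561e+01, -7.3000e-02,
       -7.7000e-02,  2.8000e-02]), 'position': array([0.635, 0.188, 0.231]), 'ee_rot': array([-1.79932e+02, -3.90000e-02,  1.63427e+02]), 'contact_force': array([ 0.667, -0.502,  0.678]), 'wrist_torque': array([ 0.017,  0.004, -0.042]), 'grip_force': np.float64(0.0), 'finger_gap': np.float64(0.086)}
```

carry_out:
  commands:
    - [[0, 0, -0.1, 0, 0, 0, 0], [0, 0, -0.2, 0, 0, 0, 0], [0, 0, -0.3, 0, 0, 0, 0], [0, 0, -0.35, 0, 0, 0, 0], [0, 0, -0.35, 0, 0, 0, 0], [0, 0, -0.35, 0, 0, 0, 1], [0, 0, -0.35, 0, 0, 0, 1], [0, 0, -0.35, 0, 0, 0, 1], [0, 0, -0.35, 0, 0, 0, 1], [0, 0, -0.35, 0, 0, 0, 1], [0, 0, -0.35, 0, 0, 0, 1], [0, 0, -0.35, 0, 0, 0, 1]]
  grip_force: 40

```text
clock: 3.85
position: [0.6356, 0.1889, 0.0571]
ee_rot: [180.0, 0.0, 163.5]
contact_force: [-1.1, -1.5, 6.7]
finger_gap: 0.0168
grip_force: 38.9
```

carry_out:
  commands:
    - [[0.003, 0.01, 0.003, 0, 0, 0, 1], [0.006, 0.02, 0.003, 0, 0, 0, 1], [0.01, 0.033, 0.003, 0, 0, 0, 1], [0.014, 0.046, 0.003, 0, 0, 0, 1], [0.018, 0.06, 0.003, 0, 0, 0, 1], [0.021, 0.072, 0.003, 0, 0, 0, 1], [0.024, 0.082, 0.003, 0, 0, 0, 1], [0.026, 0.088, 0.003, 0, 0, 0, 1], [0.026, 0.088, 0.003, 0, 0, 0, 1]]

```text
clock: 4.97
position: [0.6487, 0.2332, 0.0573]
ee_rot: [180.0, 0.0, 163.5]
contact_force: [4.9, -1.7, -11.9]
finger_gap: 0.0169
grip_force: 39.3
```

carry_out:
  commands:
    - [[0.001, 0.004, -0.0015, 0, 0, 0, 1], [0.002, 0.007, -0.0015, 0, 0, 0, 1], [0.003, 0.01, -0.0015, 0, 0, 0, 1], [0.003, 0.01, -0.0015, 0, 0, 0, 1]]

```text
clock: 5.48
position: [0.6498, 0.2367, 0.0573]
ee_rot: [-179.9, 0.0, 163.5]
contact_force: [1.9, -7.2, -2.0]
finger_gap: 0.0169
grip_force: 40.2
```

carry_out:
  commands:
    - [[0.001, 0.004, 0, 0, 0, 0, 1], [0.002, 0.007, 0, 0, 0, 0, 1], [0.002, 0.007, 0, 0, 0, 0, 1]]

```text
clock: 5.85
position: [0.6498, 0.2367, 0.0571]
ee_rot: [-179.5, -0.0, 163.4]
contact_force: [-4.8, -17.0, 6.1]
finger_gap: 0.0169
grip_force: 41.6
```

carry_out:
  commands:
    - [[0, 0, 0, 0, 0, 0, 0], [0, 0, 0, 0, 0, 0, 0], [0, 0, 0, 0, 0, 0, 0], [0, 0, 0, 0, 0, 0, 0], [0, 0, 0.1, 0, 0, 0, 0], [0, 0, 0.2, 0, 0, 0, 0], [0, 0, 0.3, 0, 0, 0, 0], [0.05, 0.1, 0.3, 0, 0, 0, 0], [0.05, 0.15, 0.3, 0, 0, 0, 0], [0.05, 0.15, 0.3, 0, 0, 0, 0]]

```text
clock: 7.1
position: [0.6743, 0.3197, 0.2068]
ee_rot: [179.9, -0.1, 163.7]
contact_force: [-0.8, -0.3, -0.1]
finger_gap: 0.0852
grip_force: 0.0
```

Run:
```python
from h import *
for n in('top','scene'):
    p,W=shot(n,n+'1')
    X,Y,Z=W[...,0],W[...,1],W[...,2]
    m=((Z>.066)&(Z<.1)&(X>.5)&(X<.7)&(Y>-.05)&(Y<.3)).astype(np.uint8)
    k,l,s,c=cv2.connectedComponentsWithStats(m)
    for i in range(1,k):
        if s[i,4]<8: continue
        q=W[l==i]; print(n,c[i].round(),s[i,4],((q.min(0)+q.max(0))/2).round(4),np.ptp(q,axis=0).round(3))
a=cv2.resize(cv2.imread('pics/top1.png')[180:300,190:330],None,fx=2.8,fy=2.8)
b=cv2.resize(cv2.imread('pics/scene1.png')[230:350,290:430],None,fx=2.8,fy=2.8)
cv2.imwrite('pics/c1.png',np.hstack([a,b]))
```

```text
top [293. 255.] 69 [0.5266 0.0204 0.0756] [0.026 0.023 0.016]
scene [346. 254.] 68 [0.5281 0.0205 0.0753] [0.021 0.025 0.018]
scene [359. 281.] 86 [0.5618 0.1331 0.0751] [0.023 0.028 0.017]
scene [349. 315.] 111 [0.6496 0.2375 0.0799] [0.018 0.019 0.027]
```

View pics/c1.png

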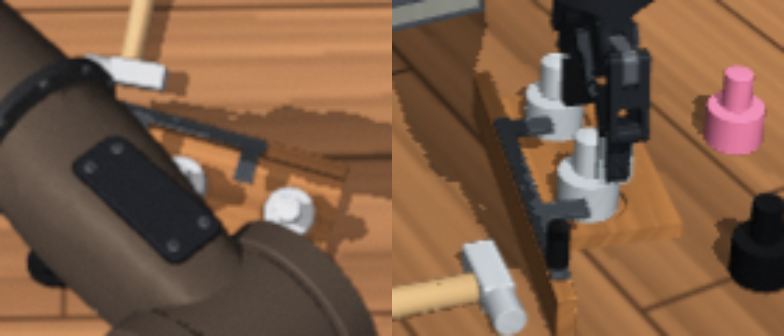

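The lock post is now at world (0.650, 0.2375), which is the end stop. In both halves of the picture the tabs stand beside the weights, so I'll go for the +y weight next.

carry_out:
  commands:
    - [[-0.06, -0.1, 0, 0, 0, 0, 0], [-0.12, -0.2, 0, 0, 0, 0, 0], [-0.18, -0.3, 0, 0, 0, 0, 0], [-0.23, -0.365, 0, 0, 0, 0, 0], [-0.23, -0.365, 0, 0, 0, 0, 0], [-0.23, -0.365, -0.1, 0, 0, 0, 0], [-0.23, -0.365, -0.2, 0, 0, 0, 0], [-0.23, -0.365, -0.26, 0, 0, 0, 0], [-0.23, -0.365, -0.3, 0, 0, 0, 0], [-0.23, -0.365, -0.312, 0, 0, 0, 0], [-0.23, -0.365, -0.312, 0, 0, 0, 0]]

```text
clock: 8.57
position: [0.5612, 0.1341, 0.0516]
ee_rot: [180.0, 0.0, 163.5]
contact_force: [0.1, 0.5, -0.1]
finger_gap: 0.0855
grip_force: 0.0
```

carry_out:
  commands:
    - [[0, 0, 0, 0, 0, 0, 1], [0, 0, 0, 0, 0, 0, 1], [0, 0, 0, 0, 0, 0, 1], [0, 0, 0, 0, 0, 0, 1], [0, 0, 0, 0, 0, 0, 1], [0, 0, 0, 0, 0, 0, 1], [0, 0, 0, 0, 0, 0, 1]]
  grip_force: 70

```text
clock: 9.45
position: [0.561, 0.1339, 0.0517]
ee_rot: [180.0, 0.0, 163.5]
contact_force: [-0.9, -0.6, 5.3]
finger_gap: 0.0239
grip_force: 68.7
```

carry_out:
  commands:
    - [[0, 0, 0.01, 0, 0, 0, 1], [0, 0, 0.03, 0, 0, 0, 1], [0, 0, 0.06, 0, 0, 0, 1], [0, 0, 0.1, 0, 0, 0, 1], [0, 0, 0.14, 0, 0, 0, 1], [0, 0, 0.16, 0, 0, 0, 1], [0, 0, 0.16, 0, 0, 0, 1], [0, 0, 0.16, 0, 0, 0, 1], [0, 0, 0.16, 0, 0, 0, 1], [0, 0, 0.16, 0, 0, 0, 1]]

```text
clock: 10.7
position: [0.5605, 0.1337, 0.1306]
ee_rot: [-180.0, -0.0, 163.5]
contact_force: [0.3, -0.9, -3.8]
finger_gap: 0.0241
grip_force: 68.9
```

Run:
```python
from h import *
F=[]
for i in range(4):
    p,d=bot.camera('scene'); F.append(bot.sense()['contact_force'][2])
print(F,bot.sense()['position'],bot.sense()['wrist_torque'],bot.sense()['joint_torque'])
cv2.imwrite('pics/l1.png',cv2.resize(p[150:390,250:490,::-1],None,fx=2,fy=2))
```

```text
[np.float64(-3.757061787079906), np.float64(-3.5868863843459877), np.float64(-3.4181442405153755), np.float64(-3.3851084025153115)] [0.56066464 0.13376013 0.13091344] [ 0.00205407 -0.02771324 -0.04667354] [-1.89018640e-03 -6.59008455e+01 -1.29481602e+01 -2.71586090e+01
  1.31457919e-02  5.65340597e-03 -5.45309704e-04]
```

View pics/l1.png

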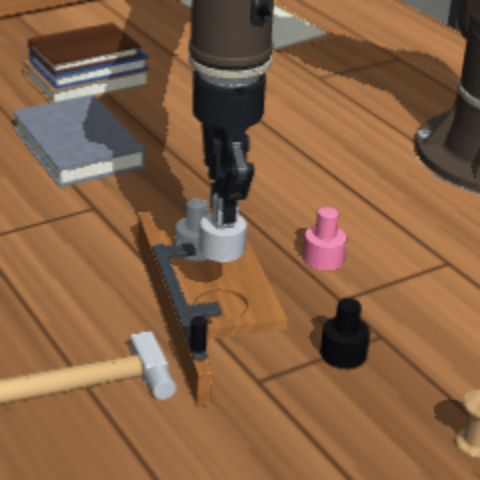

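The weight is upright in the gripper above the empty seat and weighs about 3.5 N. I'll return it to the same seat.

carry_out:
  commands:
    - [[0, 0, -0.04, 0, 0, 0, 1], [0, 0, -0.08, 0, 0, 0, 1], [0, 0, -0.11, 0, 0, 0, 1], [0, 0, -0.13, 0, 0, 0, 1], [0, 0, -0.145, 0, 0, 0, 1], [0, 0, -0.153, 0, 0, 0, 1], [0, 0, -0.158, 0, 0, 0, 1], [0, 0, -0.16, 0, 0, 0, 1], [0, 0, -0.16, 0, 0, 0, 1]]

```text
clock: 12.02
position: [0.561, 0.1338, 0.0518]
ee_rot: [180.0, 0.0, 163.5]
contact_force: [-3.2, -2.0, 3.3]
finger_gap: 0.0242
grip_force: 69.4
```

carry_out:
  commands:
    - [[0, 0, 0, 0, 0, 0, 0.5], [0, 0, 0, 0, 0, 0, 0], [0, 0, 0, 0, 0, 0, 0], [0, 0, 0, 0, 0, 0, 0], [0, 0, 0.04, 0, 0, 0, 0], [0, 0, 0.12, 0, 0, 0, 0], [0, 0, 0.2, 0, 0, 0, 0], [-0.02, -0.08, 0.2, 0, 0, 0, 0], [-0.045, -0.15, 0.2, 0, 0, 0, 0], [-0.067, -0.226, 0.2, 0, 0, 0, 0], [-0.067, -0.226, 0.2, 0, 0, 0, 0]]

```text
clock: 13.4
position: [0.5268, 0.0172, 0.152]
ee_rot: [-179.9, 0.0, 163.2]
contact_force: [-0.0, 0.4, 1.0]
finger_gap: 0.0854
grip_force: 0.0
```

carry_out:
  commands:
    - [[0, 0, -0.08, 0, 0, 0, 0], [0, 0, -0.14, 0, 0, 0, 0], [0, 0, -0.18, 0, 0, 0, 0], [0, 0, -0.2, 0, 0, 0, 0], [0, 0, -0.2, 0, 0, 0, 0], [0, 0, -0.2, 0, 0, 0, 1], [0, 0, -0.2, 0, 0, 0, 1], [0, 0, -0.2, 0, 0, 0, 1], [0, 0, -0.2, 0, 0, 0, 1], [0, 0, -0.2, 0, 0, 0, 1], [0, 0, -0.2, 0, 0, 0, 1], [0, 0, -0.2, 0, 0, 0, 1]]

```text
clock: 14.9
position: [0.5275, 0.0207, 0.0517]
ee_rot: [-180.0, 0.0, 163.5]
contact_force: [-1.4, -0.3, 6.8]
finger_gap: 0.0241
grip_force: 68.5
```

carry_out:
  commands:
    - [[0, 0, 0.01, 0, 0, 0, 1], [0, 0, 0.03, 0, 0, 0, 1], [0, 0, 0.06, 0, 0, 0, 1], [0, 0, 0.1, 0, 0, 0, 1], [0, 0, 0.14, 0, 0, 0, 1], [0, 0, 0.16, 0, 0, 0, 1], [0, 0, 0.16, 0, 0, 0, 1], [0, 0, 0.16, 0, 0, 0, 1], [0, 0, 0.16, 0, 0, 0, 1], [0, 0, 0.16, 0, 0, 0, 1]]
  grip_force: 80

```text
clock: 16.15
position: [0.527, 0.0208, 0.1306]
ee_rot: [-180.0, -0.1, 163.5]
contact_force: [0.1, 0.3, -6.8]
finger_gap: 0.024
grip_force: 78.9
```

Run:
```python
from h import *
F=[]
for i in range(4):
    p,d=bot.camera('scene'); F.append(bot.sense()['contact_force'][2])
print(F,bot.sense()['position'],bot.sense()['wrist_torque'],bot.sense()['joint_torque'])
cv2.imwrite('pics/l2.png',cv2.resize(p[150:390,250:490,::-1],None,fx=2,fy=2))
```

```text
[np.float64(-7.411164168979071), np.float64(-8.270410875550862), np.float64(-7.917850564323602), np.float64(-7.458664547031263)] [0.52717215 0.02082113 0.13092995] [ 0.06740934 -0.05701647 -0.00309691] [-5.39176661e-03 -6.09500027e+01 -1.20502791e+01 -2.75928122e+01
  1.16620562e-02  8.58700048e-03 -7.00659002e-04]
```

View pics/l2.png

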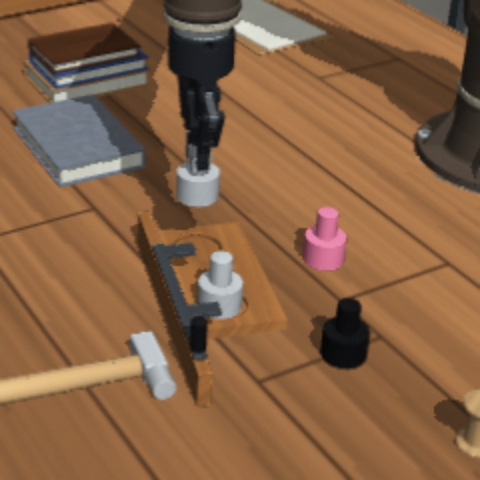

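This weight is about 7.6 N, so it is the heavier. The lighter one stands in its seat with the lock open, so I'll carry this one over the book.

carry_out:
  commands:
    - [[0, -0.02, 0.046, 0, 0, 0, 1], [0, -0.07, 0.046, 0, 0, 0, 1], [0.005, -0.14, 0.046, 0, 0, 0, 1], [0.007, -0.22, 0.046, 0, 0, 0, 1], [0.01, -0.3, 0.046, 0, 0, 0, 1], [0.012, -0.38, 0.046, 0, 0, 0, 1], [0.015, -0.46, 0.046, 0, 0, 0, 1], [0.018, -0.53, 0.046, 0, 0, 0, 1], [0.02, -0.59, 0.046, 0, 0, 0, 1], [0.02, -0.63, 0.046, 0, 0, 0, 1], [0.02, -0.644, 0.046, 0, 0, 0, 1], [0.02, -0.644, 0.046, 0, 0, 0, 1]]

```text
clock: 17.85
position: [0.5373, -0.3005, 0.154]
ee_rot: [180.0, -0.0, 163.5]
contact_force: [0.2, 1.7, -7.2]
finger_gap: 0.0233
grip_force: 79.9
```

carry_out:
  commands:
    - [[0, 0, 0, 0, 0, 0, 1], [0, 0, 0, 0, 0, 0, 1], [0, 0, 0, 0, 0, 0, 1], [0, 0, 0, 0, 0, 0, 1], [0, 0, 0, 0, 0, 0, 1], [0, 0, 0, 0, 0, 0, 1]]

```text
clock: 18.6
position: [0.5372, -0.3013, 0.1541]
ee_rot: [180.0, -0.0, 163.5]
contact_force: [-0.3, 0.3, -7.7]
finger_gap: 0.0237
grip_force: 79.9
```

Run:
```python
from h import *
p,W=shot('scene','scene2')
s=bot.sense();print({k:np.round(s[k],4) for k in('clock','position','ee_rot','joint_velocities','contact_force','finger_gap')})
hs=cv2.cvtColor(p,cv2.COLOR_RGB2HSV)
X,Y,Z=W[...,0],W[...,1],W[...,2]
m=(abs(X-.537)<.04)&(abs(Y+.3015)<.04)&(Z>.09)&(Z<.148)&(p.min(2)>90)
q=W[m];print(m.sum(),q.min(0),q.max(0),np.percentile(q[:,2],[1,5]))
cv2.imwrite('pics/f.png',cv2.resize(p[100:340,190:430,::-1],None,fx=2.4,fy=2.4))
```

```text
{'clock': np.float64(18.65), 'position': array([ 0.5372, -0.3012,  0.1541]), 'ee_rot': array([179.9943,   0.    , 163.4877]), 'joint_velocities': array([ 0.0084, -0.0036,  0.0007,  0.0176, -0.0046, -0.0758,  0.0294]), 'contact_force': array([ 0.302 , -0.4613, -7.8685]), 'finger_gap': np.float64(0.0236)}
193 [ 0.51198624 -0.3080365   0.11307177] [ 0.56215035 -0.27169177  0.14791271] [0.11417447 0.11630746]
```

View pics/f.png

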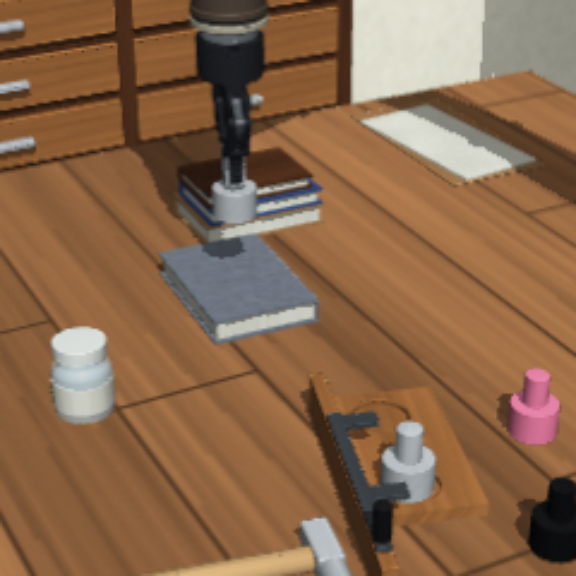

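The picture shows the heavy weight upright above the book, with its underside at about z = 0.11 m. The lighter weight is seated, the lock is open and nothing else has moved.

```bash
python3 -c "
from rig import bot
print(bot.sign_off())"
```

```text
the job is handed in; nothing more can be done
None
```

The job is handed in: the lock is open at its end stop, the lighter weight (about 3.5 N) is back upright in its seat, and the arm is holding the heavier one (about 7.6 N) upright and still, about 8 cm above the middle of the grey book's cover.

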